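Cover the specimen jar in the dust cabinet and shut its sliding guard

ROBOT

A 6-joint arm with a two-finger parallel gripper is mounted at the origin on the work surface. World frame = base frame: x ahead of the robot, y to its left, z up, the work surface at z = 0. Lengths are in mm, angles in rad, forces in N, time in s.
With the tool pointing down it reaches from about 300 to 775 mm from the base axis. Payload 14.6 kg.
Tool frame: the origin (TCP) lies on the centre line of the jaws, within the pads' length; the fingertips stand 19 mm ahead of it and the grasp point (between the pads) is the TCP (bot.tip_reach is the distance from the TCP to the fingertips, in mm); z points along the fingers, y is the line along which they close (so a half turn about z gives the same grasp; the last joint's range is limited). The gripper opens to 85 mm and grips with 20 to 120 N. Pads are 22 mm wide; open, the fingers measure 114 mm over their backs; the gripper's body (76 mm by 85 mm) begins 54 mm behind the grasp point. The pads swing forward as they close: fully open they stand 13 mm farther back than shut.
Start: joints at [-1.226, 0.3, 1.521, -0, 1.321, -0.067], TCP at [220.135, -504.014, 250.281] pointing down, gripper open.
Joint ranges: [-3.03, 3.03], [-0.79, 2.21], [0.23, 2.52], [-1.04, 4.18], [0, 3.07], [-2.55, 2.55]. Speed limits (rad/s): [2.22, 2.22, 2.57, 3.14, 3.14, 3.14].

INTERFACE

Orientations are given as a unit quaternion [w, x, y, z].
In Python, from rig import bot gives the robot as it stands. Calls block until the motion is done:
- bot.move_to(position, orientation): joint-space move of the TCP to a pose.
- bot.servo_line(position, attitude=None, speed=150, until_force=None): straight line of the TCP; attitude=None keeps the orientation; speed is the mean speed in mm/s. With until_force (N) it stops when the force on the tool has changed by that much, and returns True; else False.
- bot.move_joints(angles): joint-space move.
- bot.move_gripper(opening, grip_force=None): finger opening in mm; grip_force is the grip in N (None keeps the last); returns when the fingers have stopped.
- bot.dwell(seconds).
- bot.ik(position, orientation): joint angles nearest the present ones, or None.
- bot.read_state(): the state.
- bot.read_camera(name): name is "scene" or "side" or "wrist"; returns a dict with "image" (400x640x3 uint8, blue, green, red), "depth" (400x640 float32, mm along the optical axis (not along the pixel's ray), 0 where there is no reading), "fovy" (degrees; the focal length in pixels is half the picture's height over the tangent of half this angle, whatever the lens; pixels are square), "cx", "cy" (the principal point, pixels), "k1" (the pictures are not rectified: a ray, as slopes to the right and down, at radius r is drawn at 1 + k1 r^2 times it, then the intrinsics apply), "eye" and "attitude" of the camera in the world; the wrist camera has in their place "mount" (4x4, takes a point from camera to tool coordinates, whose origin is the TCP and whose axes are the flange's). Camera axes: x right, y down, z forward; pixel columns grow to the right and rows downward; lengths in mm; the calibration is good to about 2 mm. A picture is of the moment at which its call begins: read the wrist's pose just before it.
A pose or a line that the arm cannot do raises bot.MotionError and nothing moves.
- bot.finish_job(): hands the job in; it is judged then, once.
The state is a dict: "clock": time; "joint_positions": joint angles; "qvel": joint speeds; "effort": joint torques, N m; "ee_pos": TCP position; "tool_rot": TCP orientation; "ft_force": force on the tool from outside, world axes, zero at the start; "moment": the same for the moment, N m; "grip_width": finger opening in mm; "grip_force": force on a finger pad.
Only numpy, scipy, OpenCV 4.12 (cv2) and the standard library are available. Lean on these libraries where they do the work, as an engineer would, in place of code of your own. Each camera call takes 0.05 s, during which the arm holds its last target. There are 200 camera calls.

TASK

The carrot specimens in the dust cabinet must not dry out: slide the cabinet's orange-framed guard open, set the steel cover gently on the green glass jar inside so that it sits seated and level, then slide the guard fully shut again. The jar stays upright in its chamber, and the other things on the table are to be left where they are.

Things in the scene. Friction and masses are not known exactly. Their poses are not given: they have to be found in the camera images.
- cabinet: Fixed bench-top dust cabinet, white base 180 (x) x 420 (y) x 15 mm. Origin: centre of the underside; own x points away from the robot, own y along its length. Right half (own y below 5 mm): chamber; left half (own y 7 to 207 mm): closed grey housing 113 mm high, above which the open guard parks.
- chamber (a point): Centre of the chamber's floor, 15 mm above the table, at own y -105 mm of the cabinet; axes as the cabinet's. Inside 170 (x) x 205 (y) mm; clear back wall (+x side) 128 mm high, clear end wall (-y side) 118 mm high, measured from the table; its front and roof are the sliding guard.
- guard (a joint): Position of the guard along its track in metres: 0 = fully shut over the chamber, 0.19 = fully open above the grey housing; it grows as the guard moves along the cabinet's own +y. It stays where it is left, about 2 N of friction. Starts shut or a little ajar.
- guard_handle (a point): Centre of the top of the orange handle on the guard, 165 mm above the table. Handle: upright bar, 60 mm along the cabinet's x, 14 mm thick along y (the sliding direction), 32 mm tall. Guard: L-shaped clear pane with orange edges, roof 190 x 208 mm with upper face at 133 mm, and a front pane down to 20 mm; the handle is at its middle lengthwise, at own x -20 mm of the cabinet.
- jar: Open round green glass jar with orange carrot pieces, outer diameter 84 mm, inner 76 mm, height 60 mm, loose, 0.3 kg, standing in the cabinet's chamber. Origin: centre of its underside, z up.
- jar_rim (a point): Centre of the jar's mouth at rim height, 60 mm above the jar's underside.
- cover: Loose round steel cover lying right way up on the table, about 0.12 kg: locating plug below, diameter 66 mm and 7 mm high; disc 90 mm in diameter, from 7 to 13 mm; black round knob on top, diameter 22 mm, from 13 to 47 mm. Origin: centre of the plug's underside, z up. Seated, the plug is inside the jar's mouth, the disc rests on the rim and the origin is 7 mm below the rim.
- microtome: Bystander: steel hand microtome, a 68 mm high spool with a round plate of diameter 76 mm on top. Origin: centre of its underside.
- clamp: Bystander: aluminium blade clamp, 35 x 75 x 22 mm with two screw heads to 32 mm. Origin: centre of its underside.
- red_bottle: Bystander: amber bottle with red cap, diameter 64 mm, 130 mm high. Origin: centre of its underside.
- small_bottle: Bystander: small amber bottle with white cap, diameter 40 mm, 85 mm high. Origin: centre of its underside.
- dish: Bystander: shallow white dish, diameter 90 mm, 18 mm high. Origin: centre of its underside.
Not all that is in view belongs to the job. What is shaped like the cover but pink or purple is not meant.

How it is judged (in metres and radians):
On the way, in this order (a step that is already met when the one before it is completed fails the run):
1. the guard has been slid open (more than 120 of its 190 mm) (value of joint guard above 0.12 m), for 0.1 s.
2. the cover sits seated and level on the jar (z of cover in the frame of jar between 0.05 and 0.056 m and horizontal distance between cover and jar below 0.008 m and angle between each of cover, jar's own z axis and vertical below 0.06 rad), for 0.2 s.
At the end, for the whole second after the job is handed in: The cover is seated on the jar (plug in the mouth, disc on the rim within 3 mm in height, centred within 8 mm, tilted less than 0.06 rad), the jar stands upright on the chamber floor, both at rest, and the guard is shut to within 6 mm (all of step 2 and value of joint guard below 0.006 m and y of jar in the frame of cabinet between -0.17 and -0.04 m and x of jar in the frame of cabinet between -0.06 and 0.05 m and z of jar in the frame of cabinet below 0.02 m and linear speed of each of cover, jar below 0.02 m/s); the robot touches nothing.
It fails at once if the jar is tipped by more than 0.3 rad (angle between jar's own z axis and vertical above 0.3 rad).
It fails at once if the cover is pressed or struck against the jar with more than 60 N (contact force between cover and jar above 60 N).
It fails at once if the cover is dropped from more than about 1 cm: it moves faster than 0.45 m/s while out of the fingers (linear speed of cover above 0.45 m/s and contact force between the fingers and cover below 0.2 N).
It fails at once if the microtome, clamp, red-capped bottle, small bottle or dish is shifted by more than 30 mm (distance of any of microtome, clamp, red_bottle, small_bottle, dish from where it was at the start of the episode above 0.03 m).
It also fails if it takes over 64 s, if anything falls off the work surface, if the arm or the gripper's body presses on something with over 40 N, if the wrist force passes 120 N, or if a joint passes its speed limit or range.

## Working session

There is one attempt and no reset: what is moved stays moved. The work goes in short steps, each a Python script; the robot and the scene stay as the last script left them, time stands still between calls to the robot, and variables do not carry over. Pictures are saved under pics/ and viewed, at most 10 in all, crops included, and the job is handed in when it is done.

```bash
ls; mkdir -p pics
python3 - <<'E'
from rig import bot
import cv2,pickle
d={}
for n in("scene","side","wrist"):
    s=bot.read_state();c=bot.read_camera(n);c['state']=s;d[n]=c
    cv2.imwrite(f"pics/{n}0.png",c["image"])
    print(n,{k:v for k,v in c.items() if k not in("image","depth","state")})
pickle.dump(d,open("cams.pkl","wb"))
E
```

```text
pics
scene {'fovy': 53.75862855455694, 'cx': 320.74356823574993, 'cy': 193.66065560687815, 'k1': 0.016994280422189582, 'eye': array([1242.30563997,  -26.08688541, 1018.85293713]), 'attitude': array([-0.25196478,  0.65344881,  0.67039737, -0.24512399])}
side {'fovy': 42.8728795734182, 'cx': 324.1687974425014, 'cy': 200.1029019015174, 'k1': -0.1639836392927949, 'eye': array([ 366.13429589, -881.15655912, 1117.34526086]), 'attitude': array([-0.35381837,  0.93150939, -0.08138658,  0.02188681])}
wrist {'fovy': 69.69925467736866, 'cx': 315.04198682620984, 'cy': 199.74375516100986, 'k1': -0.0022552892482595715, 'mount': array([[ 1.76339511e-04, -9.64984344e-01, -2.62307426e-01,
         6.55274163e+01],
       [ 9.99999603e-01,  3.99187323e-04, -7.96279690e-04,
         9.14025647e-01],
       [ 8.73107233e-04, -2.62307181e-01,  9.64984031e-01,
        -1.22535655e+02],
       [ 0.00000000e+00,  0.00000000e+00,  0.00000000e+00,
         1.00000000e+00]])}
```

View pics/scene0.png

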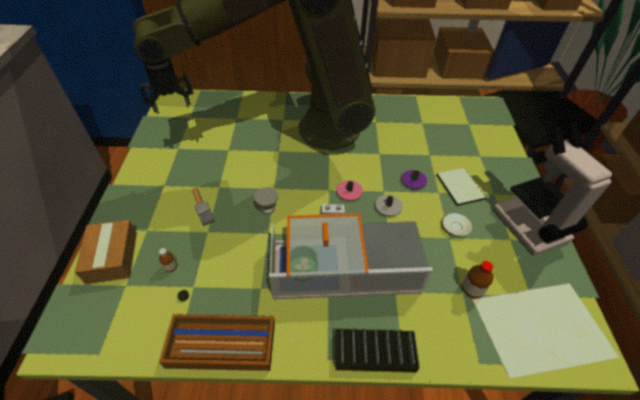

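View pics/side0.png

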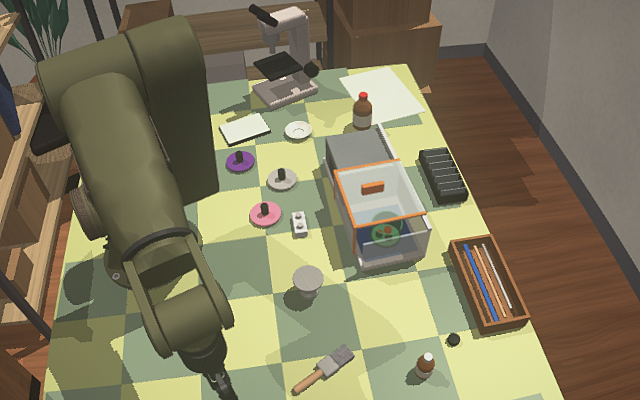

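Cover candidates in the scene view are pink (349,190), purple (414,180) and grey steel (389,205). The same three in the side view are at (265,213), (240,160) and (282,179). The microtome's round plate at scene (265,199) / side (307,280) could also be mistaken for the cover. I choose the grey steel one with the black knob. The cabinet's orange handle is at scene (325,233) / side (373,188), and the jar is at (303,262) / (386,232).

```bash
cat > h.py <<'E'
import numpy as np,cv2
from scipy.spatial.transform import Rotation as R
def rot(q): return R.from_quat([q[1],q[2],q[3],q[0]]).as_matrix()
def cam(c):
    f=200/np.tan(np.radians(c['fovy'])/2)
    K=np.array([[f,0,c['cx']],[0,f,c['cy']],[0,0,1.]])
    if 'eye' in c: return K,np.array(c['eye']),rot(c['attitude'])
    M=c['mount'];s=c['state'];A=rot(s['tool_rot'])
    return K,np.array(s['ee_pos'])+A@M[:3,3],A@M[:3,:3]
def rays(c,uv):
    K,e,A=cam(c)
    p=cv2.undistortPoints(np.array(uv,float).reshape(-1,1,2),K,np.array([c['k1'],0,0,0.])).reshape(-1,2)
    return e,np.c_[p,np.ones(len(p))]@A.T
def plane(c,uv,z):
    e,d=rays(c,uv); return e+d*((z-e[2])/d[:,2])[:,None]
def tri(c1,u1,c2,u2):
    e1,d1=rays(c1,[u1]);e2,d2=rays(c2,[u2]);d1=d1[0]/np.linalg.norm(d1);d2=d2[0]/np.linalg.norm(d2)
    t=np.linalg.lstsq(np.c_[d1,-d2],e2-e1,rcond=None)[0]
    a=e1+t[0]*d1;b=e2+t[1]*d2
    return (a+b)/2,np.linalg.norm(a-b)
E
python3 - <<'E'
import pickle,cv2,numpy as np
from h import *
d=pickle.load(open("cams.pkl","rb"))
def crop(n,x,y,w,h,k): 
    return cv2.resize(d[n]['image'][y:y+h,x:x+w],None,fx=k,fy=k,interpolation=cv2.INTER_CUBIC)
cv2.imwrite("pics/c1.png",crop("scene",255,165,190,140,4));cv2.imwrite("pics/c2.png",crop("side",240,100,200,180,3.3))
for n in("scene","side"):
    hsv=cv2.cvtColor(d[n]['image'],cv2.COLOR_BGR2HSV)
    m=((hsv[...,0]>4)&(hsv[...,0]<18)&(hsv[...,1]>170)&(hsv[...,2]>120)).astype(np.uint8)
    nn,l,st,ce=cv2.connectedComponentsWithStats(m)
    for i in range(1,nn):
        if st[i,4]>25: print(n,st[i],ce[i])
s,t=d['scene'],d['side']
print('cover knobtop',plane(s,[(388,198)],47),plane(t,[(281,172)],47))
E
```

```text
scene [112 148   9  15  43] [115.3255814  153.74418605]
scene [287 213  81  63 433] [323.58198614 235.87297921]
scene [105 221  24  47 621] [116.98550725 244.1610306 ]
scene [323 223   5  19  84] [325.01190476 232.05952381]
scene [ 76 225  24  47 617] [ 87.88168558 247.26418152]
scene [482 260  12  11  33] [488.        263.6969697]
scene [174 340  89  10 379] [219.75989446 345.37994723]
scene [172 351  11   5  26] [176.57692308 352.57692308]
scene [241 362  23   2  35] [252.11428571 362.42857143]
scene [ 59 380  11  12  86] [ 63.40697674 385.39534884]
scene [176 383  19  17 204] [185.         391.05882353]
scene [201 383   7  17  54] [204.18518519 391.27777778]
scene [217 383   8  17  61] [221.1147541  391.26229508]
scene [234 384  13  16 103] [239.33980583 391.48543689]
scene [245 385   9   9  31] [249.22580645 389.19354839]
scene [260 385  14  15 147] [266.78911565 391.89795918]
scene [301 385  15  15 171] [307.73684211 392.26315789]
scene [325 386   5  14  40] [326.675 392.975]
scene [341 386   6  14  44] [343.72727273 392.81818182]
scene [359 386   7  14  69] [362.23188406 393.1884058 ]
scene [ 76 389   6  11  34] [ 78.32352941 394.44117647]
scene [384 388  12  12  97] [389.46391753 393.43298969]
scene [422 388  48  12 512] [443.9921875  393.86523438]
scene [483 390  21  10 168] [493.25595238 394.39880952]
scene [505 392  12   8  69] [511.37681159 395.34782609]
cover knobtop [[403.89237301 193.70606316  47.        ]] [[399.5835849  188.99821771  47.        ]]
```

View pics/c1.png

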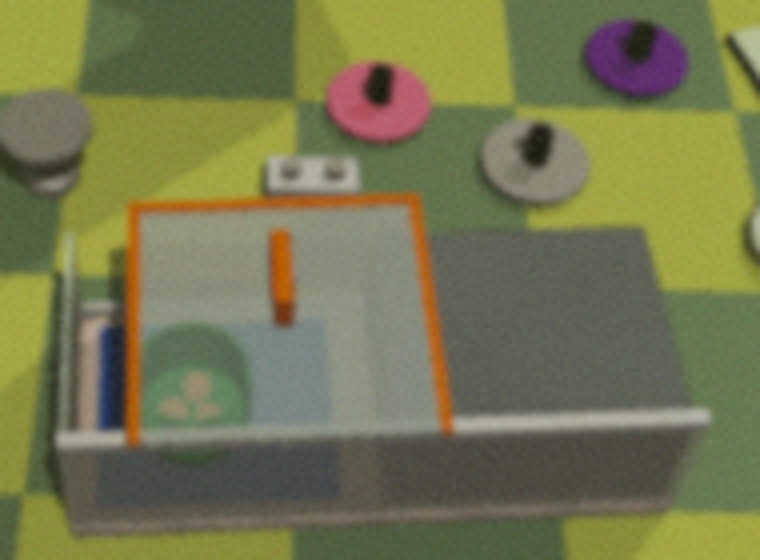

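View pics/c2.png

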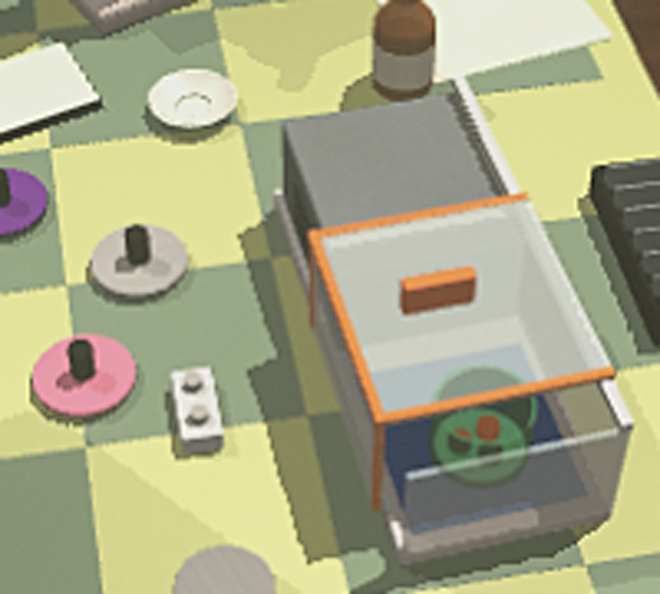

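The crop confirms the steel cover: grey disc with a black knob at scene (389,205). The guard is a few cm ajar, and the jar sits near the chamber's right part. Next I'm measuring.

Run:
```python
import pickle,cv2,numpy as np
from h import *
np.set_printoptions(precision=1,suppress=True)
d=pickle.load(open("cams.pkl","rb"));s,t=d['scene'],d['side']
S=lambda x,y:(255+x/4-.375,165+y/4-.375); T=lambda x,y:(240+x/3.3-.35,100+y/3.3-.35)
for nm,a,b,z in [("guard FR",S(131,206),T(378,417),133),("guard FL",S(418,199),T(313,233),133),("handle top",S(282,262),T(438,277),165),
  ("backwall right top",S(60,438),T(628,422),128),("backwall left top",S(708,414),T(460,82),128),("housing FL",S(643,230),T(286,126),113),("housing back left",S(708,414),T(452,98),113)]:
    print(nm,*tri(s,a,t,b),'planes',plane(s,[a],z)[0],plane(t,[b],z)[0])
print('guard back L/R side',plane(t,[T(525,197),T(612,373)],133))
print('base back corners scene z0',plane(s,[S(78,533),S(668,510)],0))
for n,c,(x,y,w,h) in [("scene",s,(370,190,36,30)),("side",t,(262,164,40,30))]:
    hsv=cv2.cvtColor(c['image'],cv2.COLOR_BGR2HSV)[y:y+h,x:x+w]
    m=((hsv[...,1]<60)&(hsv[...,2]>80)).astype(np.uint8)
    m=max(cv2.findContours(m,0,1)[0],key=cv2.contourArea)
    hull=cv2.convexHull(m).reshape(-1,2)+[x,y]
    P=plane(c,hull,11)[:,:2]
    print(n,'cover',cv2.fitEllipse(P.astype(np.float32)),cv2.minEnclosingCircle(P.astype(np.float32)))
# jar rim: green ellipse bounds z=75
print('jar scene', plane(s,[S(142,400),S(250,400),S(196,370)],75))
print('jar side rim', plane(t,[T(434,408),T(537,408),T(486,368)],75))
print('carrot',tri(s,S(196,383),t,T(487,428)))
```

```text
guard FR [ 554.7 -117.7  132.8] 1.9071800995351031 planes [ 555.7 -118.3  133. ] [ 554.1 -116.9  133. ]
guard FL [541.4  85.7 130.7] 1.1576935639418435 planes [542.7  85.8 133. ] [541.3  82.7 133. ]
handle top [623.  -11.5 162.8] 0.7386056949819506 planes [624.2 -11.3 165. ] [622.6 -13.8 165. ]
backwall right top [ 739.2 -150.6  127. ] 1.9419896755744086 planes [ 739.  -149.8  128. ] [ 739.3 -152.2  128. ]
backwall left top [709.1 264.8 122.4] 7.447283828875706 planes [709.2 266.  128. ] [708.5 253.7 128. ]
housing FL [546.1 250.1 105.8] 3.3779810763484557 planes [549.9 249.3 113. ] [545.5 240.  113. ]
housing back left [701.3 268.  104.8] 13.70577154156408 planes [700.2 270.9 113. ] [701.  250.2 113. ]
guard back L/R side [[ 724.8   92.4  133. ]
 [ 739.7 -107.5  133. ]]
base back corners scene z0 [[ 740.3 -147.3    0. ]
 [ 711.1  266.6    0. ]]
scene cover ((402.20684814453125, 198.10470581054688), (87.0347671508789, 87.69168853759766), 92.83328247070312) ((401.8742980957031, 197.8513641357422), 44.45185852050781)
side cover ((395.40643310546875, 156.80368041992188), (118.60305786132812, 172.45635986328125), 173.43499755859375) ((399.1813049316406, 174.76522827148438), 68.71691131591797)
jar scene [[ 678.2 -104.2   75. ]
 [ 676.   -30.3   75. ]
 [ 653.2  -68.4   75. ]]
jar side rim [[610.9 -71.   75. ]
 [691.7 -86.   75. ]
 [662.  -38.   75. ]]
carrot (array([651.8, -72.9,  48.1]), np.float64(11.025049830225331))
```

```bash
cat >> h.py <<'E'
YAW=0.070; O=np.array([635.3,51.7]); CX=np.array([np.cos(YAW),np.sin(YAW)]); CY=np.array([-np.sin(YAW),np.cos(YAW)])
def W(x,y,z): return list(O+x*CX+y*CY)+[z]
def own(p): q=np.array(p[:2])-O; return q@CX,q@CY
def down(yaw,flip=1):
    y=flip*np.array([-np.sin(yaw),np.cos(yaw),0]);z=np.array([0,0,-1.]);x=np.cross(y,z)
    q=R.from_matrix(np.c_[x,y,z]).as_quat();return [q[3],q[0],q[1],q[2]]
def st(bot):
    s=bot.read_state();print('t%.1f'%s['clock'],np.round(s['ee_pos'],1),'own',np.round(own(s['ee_pos']),1),'w%.1f'%s['grip_width'],'g%.1f'%s['grip_force'],'F',np.round(s['ft_force'],1))
    return s
def snap(bot,name):
    import pickle
    s=bot.read_state();c=bot.read_camera("wrist");c['state']=s
    cv2.imwrite(f"pics/{name}.png",c['image']);pickle.dump(c,open(name+".pkl","wb"));return c
E
python3 - <<'E'
from rig import bot
from h import *
s=st(bot);print(rot(s['tool_rot']).round(2))
p=W(-18,-62.2,220)
for f in(1,-1): print(f,bot.ik(p,down(YAW,f)),bot.ik([402,196,150],down(YAW,f)))
j={f:bot.ik(p,down(YAW,f)) for f in(1,-1)}
f=min([k for k in j if j[k] is not None],key=lambda k:abs(j[k][5]));print('use',f)
bot.move_to(p,down(YAW,f));bot.move_gripper(60,20)
bot.dwell(.2);snap(bot,"w1")
bot.servo_line(W(-18,-62.2,157),until_force=10,speed=80);st(bot)
bot.move_gripper(5,25);st(bot)
print(bot.servo_line(W(-18,90,157),speed=70,until_force=15));st(bot)
E
```

```text
t0.1 [ 220.1 -503.9  249.9] own [-453.1 -525.2] w85.4 g0.0 F [-0.5  1.2  0.2]
[[ 0.92  0.4  -0.  ]
 [ 0.4  -0.92  0.  ]
 [ 0.   -0.   -1.  ]]
1 [-7.75623397e-02  4.84124169e-01  1.33787767e+00 -4.44089210e-16
  1.31959081e+00 -1.71835867e+00] [ 3.71720325e-01  1.91086942e-01  1.91070553e+00 -4.44089210e-16
  1.03980018e+00 -1.26907600e+00]
-1 [-7.75623397e-02  4.84124169e-01  1.33787767e+00 -4.44089210e-16
  1.31959081e+00  1.42323399e+00] [ 3.71720325e-01  1.91086942e-01  1.91070553e+00 -4.44089210e-16
  1.03980018e+00  1.87251665e+00]
use -1
t4.0 [622.  -11.6 157.5] own [-17.7 -62.2] w60.1 g0.0 F [ 1.1 -0.4  1.8]
t4.5 [621.8 -11.7 157.4] own [-17.9 -62.3] w13.8 g28.0 F [-2.  -0.   2.1]
True
t6.5 [611.1 137.4 157.3] own [-18.1  87.2] w13.8 g28.3 F [-0.3 -2.8  5.6]
```

Run:
```python
from rig import bot
from h import *
bot.move_gripper(50)
s=st(bot);p=s['ee_pos'];q=down(YAW,-1)
bot.servo_line([p[0],p[1],235],speed=150)
bot.move_to([655,-70,235],q);bot.dwell(.2);a=snap(bot,"wj")
bot.move_to([402,196,200],q);bot.dwell(.2);b=snap(bot,"wc");st(bot)
cv2.imwrite("pics/wjc.png",cv2.resize(np.vstack([a['image'],b['image']]),(480,600)))
```

```text
t6.9 [610.9 137.5 156.9] own [-18.3  87.3] w49.9 g0.0 F [-0.1 -0.   0.3]
t10.3 [402.4 195.7 199.9] own [-222.3  159.9] w50.2 g0.0 F [1.  0.8 0.3]
```

View pics/wjc.png

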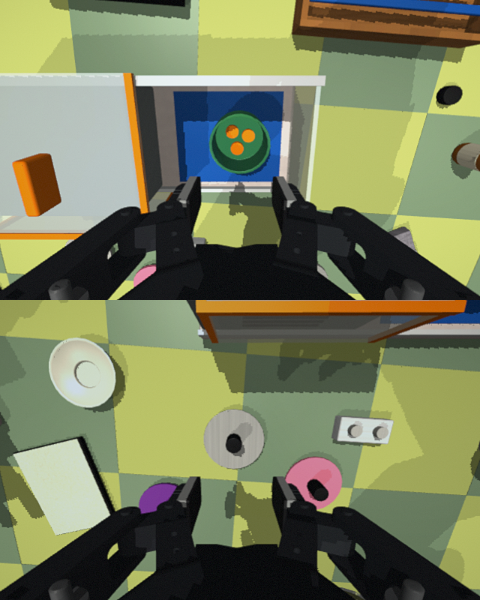

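The wrist view shows the chamber open, with the jar at about (320,190) in the full image. The steel cover is at about (312,184), with its knob at (312,190). Now fitting both, with depth as a height check.

Run:
```python
import pickle
from h import *
np.set_printoptions(precision=1,suppress=True)
def cloud(c):
    v,u=np.mgrid[0:400,0:640];uv=np.c_[u.ravel(),v.ravel()]
    e,d=rays(c,uv);_,_,A=cam(c);return (e+d*c['depth'].ravel()[:,None]).reshape(400,640,3)
def fit(P,nm):
    P=P.astype(np.float32)
    M=np.c_[2*P,np.ones(len(P))];s=np.linalg.lstsq(M,(P**2).sum(1),rcond=None)[0]
    print(nm,len(P),'LSQ',s[:2],'D',2*np.sqrt(s[2]+s[:2]@s[:2]),'MEC',cv2.minEnclosingCircle(P))
j=pickle.load(open("wj.pkl","rb"));c=pickle.load(open("wc.pkl","rb"))
X=cloud(j);h=cv2.cvtColor(j['image'],cv2.COLOR_BGR2HSV)
w=np.zeros((400,640),bool);w[140:240,270:370]=1
g=w&(h[...,0]>45)&(h[...,0]<90)&(h[...,1]>90)
print('green z pct',np.percentile(X[g][:,2],[1,50,90,99]))
fit(X[g&(X[...,2]>70)&(X[...,2]<82)][:,:2],'rim depth')
ct=max(cv2.findContours(g.astype(np.uint8),0,1)[0],key=cv2.contourArea).reshape(-1,2)
fit(plane(j,ct,75)[:,:2],'green contour z75')
X=cloud(c);h=cv2.cvtColor(c['image'],cv2.COLOR_BGR2HSV)
w=np.zeros((400,640),bool);w[135:235,265:360]=1
m=(w&(h[...,1]<60)&(h[...,2]>70)).astype(np.uint8)
print('disc z',np.median(X[m>0][:,2]))
ct=cv2.convexHull(max(cv2.findContours(m,0,1)[0],key=cv2.contourArea)).reshape(-1,2)
fit(plane(c,ct,13)[:,:2],'disc contour z13')
k=w&(X[...,2]>43)&(X[...,2]<52);print('knob top z',np.median(X[k][:,2]));fit(X[k][:,:2],'knob (MEC)')
k=w&(X[...,2]>9)&(X[...,2]<17);fit(X[k][:,:2],'disc depth (MEC)')
```

```text
green z pct [18.3 29.  73.8 75. ]
rim depth 991 LSQ [651.8 -74.2] D 78.98402905315601 MEC ((651.4741821289062, -74.13910675048828), 42.00880432128906)
green contour z75 230 LSQ [653.2 -73.8] D 83.31864473884683 MEC ((653.854736328125, -74.10287475585938), 43.71122360229492)
disc z 11.687066880096609
disc contour z13 18 LSQ [399.  178.7] D 121.67425709762031 MEC ((398.91552734375, 178.1024627685547), 64.43431091308594)
knob top z 45.906786047830906
knob (MEC) 358 LSQ [399.6 198.1] D 15.176645330359635 MEC ((399.4812316894531, 198.06475830078125), 10.813002586364746)
disc depth (MEC) 4555 LSQ [399.2 198. ] D 65.9284369541068 MEC ((399.16497802734375, 198.16424560546875), 44.918697357177734)
```

Everything checks out: rim z is 75, knob top about 46, and the diameters match at 84 and 90. Grasping the cover and carrying it over.

Run:
```python
from rig import bot
from h import *
q=down(YAW,-1);c=(399.3,198.1);j=(651.6,-74.1)
bot.move_gripper(45)
bot.servo_line([*c,90],q,speed=150)
print(bot.servo_line([*c,36],speed=60,until_force=8));st(bot)
bot.move_gripper(15,40);s=st(bot)
if 18<s['grip_width']<25:
    bot.servo_line([*c,70],speed=60)
    bot.servo_line([*c,260],speed=150)
    bot.move_to([*j,260],q);st(bot)
    bot.servo_line([*j,150],speed=100);bot.dwell(.2);snap(bot,"wh");st(bot)
    c=bot.read_camera("side");cv2.imwrite("pics/hold.png",cv2.resize(c['image'][120:280,300:460],None,fx=3.5,fy=3.5))
```

```text
False
t12.5 [399.5 198.2  36.3] own [-225.   162.6] w44.9 g0.0 F [0.4 0.  0.4]
t12.8 [399.5 198.2  36.4] own [-225.   162.6] w20.7 g38.9 F [-2.3 -0.7  5.8]
t16.3 [651.4 -72.9 260.3] own [   7.4 -125.4] w20.6 g39.1 F [ 0.2 -0.2 -0.6]
t17.8 [651.7 -74.1 150.3] own [   7.5 -126.6] w21.2 g39.1 F [-0.4 -0.8 -2.1]
```

View pics/wh.png

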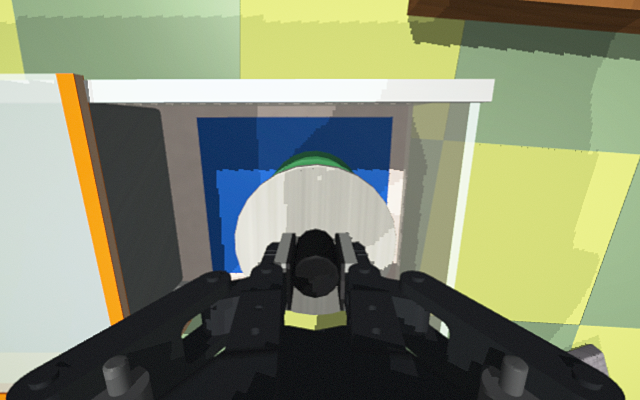

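The cover is held by the knob. Its disc spans columns 235–397 in front of the jar, whose green rim shows at (315,158). Checking the held offset and tilt, then lowering.

Run:
```python
import pickle
from rig import bot
from h import *
np.set_printoptions(precision=3,suppress=True)
c=pickle.load(open("wh.pkl","rb"))
v,u=np.mgrid[0:400,0:640];e,d=rays(c,np.c_[u.ravel(),v.ravel()])
X=e+d*c['depth'].reshape(-1,1);h=cv2.cvtColor(c['image'],cv2.COLOR_BGR2HSV).reshape(-1,3)
w=((u>225)&(u<405)&(v>160)&(v<250)).ravel()&(h[:,1]<60)&(h[:,2]>90)&(abs(X[:,2]-127)<12)
P=X[w];n=np.linalg.lstsq(np.c_[P[:,:2]-P[:,:2].mean(0),np.ones(len(P))],P[:,2],rcond=None)[0];print('tilt',n[:2],'z disc at centroid',n[2],'expect 127')
m=np.zeros(400*640,np.uint8);m[w]=1
H=cv2.convexHull(P[:,:2].astype(np.float32)).reshape(-1,2);H=H[H[:,0]>655]
M=np.c_[2*H,np.ones(len(H))];s=np.linalg.lstsq(M,(H**2).sum(1),rcond=None)[0];off=s[:2]-np.array(c['state']['ee_pos'][:2])
print('disc centre',s[:2],'D',2*np.sqrt(s[2]+s[:2]@s[:2]),'offset from tcp',off)
j=np.array([651.6,-74.1])
if np.all(abs(n[:2])<.05):
    bot.servo_line([*j,112],speed=60);st(bot)
    print(bot.servo_line([*j,102],speed=12,until_force=5));st(bot)
```

```text
tilt [-0.012 -0.   ] z disc at centroid 125.97130774365904 expect 127
disc centre [651.487 -75.236] D 89.63628354769209 offset from tcp [-0.244 -1.114]
t18.6 [651.8 -74.1 112.3] own [   7.6 -126.7] w20.9 g39.1 F [-0.8  0.2 -1.2]
True
t19.3 [651.5 -74.1 104.5] own [   7.4 -126.6] w21.0 g39.6 F [-0.3 -0.8  5.5]
```

Contact came at z = 104.5 against 104 expected, so the disc is on the rim. Releasing and checking.

Run:
```python
from rig import bot
from h import *
np.set_printoptions(precision=3,suppress=True)
j=[651.6,-74.1]
bot.move_gripper(45);bot.servo_line([*j,160],speed=60);bot.servo_line([*j,235],speed=150);bot.dwell(.3)
c=snap(bot,"wp");st(bot)
v,u=np.mgrid[0:400,0:640];e,d=rays(c,np.c_[u.ravel(),v.ravel()])
X=e+d*c['depth'].reshape(-1,1)
w=((u>250)&(u<390)&(v>120)&(v<260)).ravel()&(abs(X[:,2]-81)<5)
P=X[w];n=np.linalg.lstsq(np.c_[P[:,:2]-P[:,:2].mean(0),np.ones(len(P))],P[:,2],rcond=None)[0]
print('tilt',n[:2],'z',n[2],'expect 81',cv2.minEnclosingCircle(P[:,:2].astype(np.float32)))
k=((u>250)&(u<390)&(v>120)&(v<260)).ravel()&(abs(X[:,2]-115)<4);print('knob',np.median(X[k],0))
cv2.imwrite("pics/wpc.png",cv2.resize(c['image'][80:280,220:440],None,fx=2.5,fy=2.5))
```

```text
t21.7 [651.5 -74.1 234.5] own [   7.4 -126.6] w44.9 g0.0 F [-0.5 -0.2 -0.3]
tilt [-0.001  0.   ] z 79.96834372804516 expect 81 ((651.2632446289062, -75.50672912597656), 44.90472412109375)
knob [651.981 -75.421 113.781]
```

View pics/wpc.png

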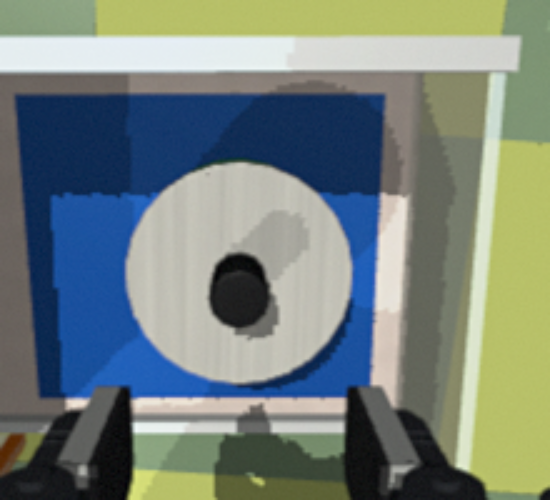

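The cover (crop centre (238,272)) sits centred and level: tilt is about 0.001 and the offset about 1.5 mm. Closing the guard.

Run:
```python
from rig import bot
from h import *
bot.move_to(W(-18,87.2,235),down(YAW,-1));bot.move_gripper(50)
print(bot.servo_line(W(-18,87.2,157),speed=80,until_force=10));st(bot)
bot.move_gripper(5,25);st(bot)
bot.servo_line(W(-18,-85,157),speed=80,until_force=20);st(bot)
print(bot.servo_line(W(-18,-112,157),speed=25,until_force=15));st(bot)
bot.move_gripper(50);s=st(bot);p=s['ee_pos']
bot.servo_line([p[0],p[1],240],speed=120);bot.dwell(.3);snap(bot,"we")
c=bot.read_camera("side");cv2.imwrite("pics/end.png",cv2.resize(c['image'][100:290,220:450],None,fx=3,fy=3))
```

```text
False
t23.9 [611.5 137.5 157.6] own [-17.7  87.2] w49.9 g0.0 F [ 0.3 -0.2  0.4]
t24.3 [611.3 137.5 157.3] own [-17.9  87.2] w13.7 g27.6 F [-1.4 -1.5  3.1]
t26.6 [623.7 -35.  157.3] own [-17.7 -85.7] w13.4 g27.9 F [ 2.4 -0.8  4.9]
True
t27.4 [624.9 -52.1 157.4] own [ -17.6 -102.8] w13.6 g28.3 F [-1.3  3.3  6.1]
t27.8 [624.9 -51.9 157.1] own [ -17.6 -102.6] w50.1 g0.0 F [-0.4 -0.4  0. ]
```

View pics/end.png

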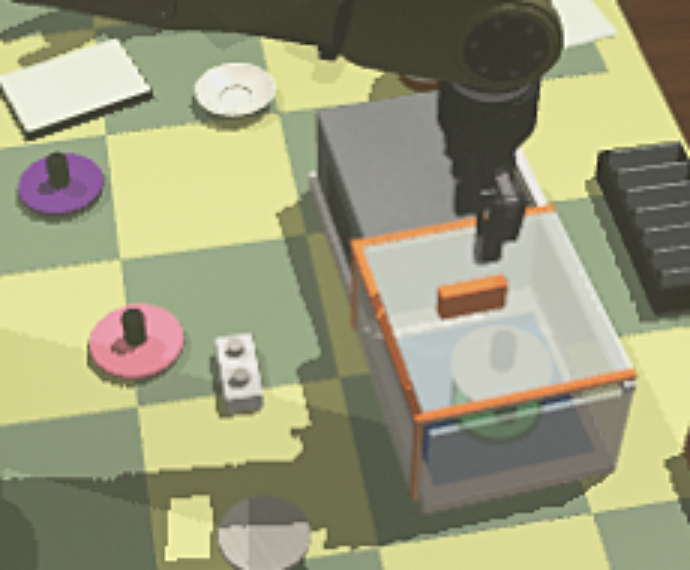

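The picture shows the guard shut, with its orange edge at the end wall (crop (525,395)), the cover on the jar at (500,365), and the gripper clear. Stop-to-stop travel was 190 mm, as expected.

```bash
python3 -c "
from rig import bot
print(bot.finish_job())"
```

```text
the job is handed in; nothing more can be done
None
```

The steel cover sits seated and level on the jar and the guard is shut after its full 190 mm travel; the job is handed in at about 29 s, but no verdict came back.

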